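# Set the microscope lamp dimmer and lock it

### The job

Three small dimmer boxes stand on the microscope bench. Turn the blue knob so that its white pointer lines up with the green mark on its dial, and only then pull the knob straight up, all the way out, so that it is locked at that setting. Leave the orange and the grey knob as they are, and let go of the blue one when you are done.

Things in the scene. Friction and masses are not known exactly. Their poses are not given: they have to be found in the camera images.
- blue_grip (a point): Blue knob, upright on the middle of an ivory box: flange 48 mm across, its top 52 mm above the bench; on it a grip bar 46 long, 14 thick, its top 91 mm above the bench. This point: on the knob's axis, 77 mm above the bench when in, a good height to grip across the 14 mm. x: along the bar to its end with the white pointer; y: across the bar; z: up. It turns and rises with the knob.
- blue_turn (a joint): Angle of the blue knob, rad. 0: white pointer at the green mark (green bar on the black dial, 27 to 44 mm from the axis, on the side away from the robot). Positive: pointer counterclockwise of the mark seen from above, so turn it clockwise by this much. Starts at 0.6 to 1.3; stops at -1.55 and 1.55; light friction (0.06 N m), stays where left.
- blue_pull (a joint): How far the blue knob is pulled out (straight up), in m: 0 is in, as it starts; 0.020 is the stop, all the way out. It slides against 4 N of friction, at any angle, and stays where it is left; a yellow band on the stem shows when it is out.
- orange_pointer (a point): Tip of the white pointer on the orange knob, a bystander: top edge of its grip bar, 22 mm from the knob's axis, 91 mm above the bench. x: from the axis to the pointer. The three boxes are alike but for the knob's colour: 100 x 100 x 42 mm, fixed to the bench, in any order, turned up to 0.5 rad, knobs at least 160 mm apart.
- grey_pointer (a point): Tip of the white pointer on the grey knob, a bystander: top edge of its grip bar, 22 mm from the knob's axis, 91 mm above the bench. x: from the axis to the pointer. The three boxes are alike but for the knob's colour: 100 x 100 x 42 mm, fixed to the bench, in any order, turned up to 0.5 rad, knobs at least 160 mm apart.

How it is judged:
On the way, in this order (a step that is already met when the one before it is completed fails the run):
1. the blue knob, still pushed in (within 4 mm), has been turned to the green mark (within 0.2 rad, about 11 degrees) (value of joint blue_turn between -0.2 and 0.2 rad and value of joint blue_pull below 0.004 m), for 0.2 s.
2. the blue knob is pulled out (14 mm or more of its 20 mm) with its pointer still at the mark (value of joint blue_turn between -0.2 and 0.2 rad and value of joint blue_pull above 0.014 m), for 0.2 s.
At the end, for the whole second after the job is handed in: The blue knob's pointer is within 0.2 rad (about 11 degrees) of the green mark, the knob stands pulled out by 14 mm or more, released and at rest (all of step 2 and velocity of joint blue_turn between -0.05 and 0.05 rad/s); the robot touches nothing.
It fails at once if the orange knob has been turned or pulled (its pointer's tip has moved more than 8 mm) (distance of orange_pointer from where it was at the start of the episode above 0.008 m).
It fails at once if the grey knob has been turned or pulled (its pointer's tip has moved more than 8 mm) (distance of grey_pointer from where it was at the start of the episode above 0.008 m).
It also fails if it takes over 32 s, if anything falls off the work surface, if the arm or the gripper's body presses on something with over 40 N, if the wrist force passes 120 N, or if a joint passes its speed limit or range.

### The arm

A 7-joint arm with a two-finger parallel gripper is mounted at the origin on the work surface. World frame = base frame: x ahead of the robot, y to its left, z up, the work surface at z = 0. Lengths are in m, angles in rad, forces in N, time in s.
With the tool pointing down it reaches from about 0.4 to 0.85 m from the base axis. Payload 6.9 kg.
Tool frame: the origin (TCP) lies midway between the tips of the shut fingers; the grasp point (between the pads) lies behind it (ctrl.pinch_z is the z of the grasp point in the tool frame, in m); z points along the fingers, y is the direction in which the jaws open and shut (so a half turn about z gives the same grasp; the last joint's range is limited). The gripper opens to 85 mm and grips with 20 to 120 N. Pads are 22 mm wide; open, the fingers measure 114 mm over their backs; the gripper's body (76 mm by 85 mm) begins 54 mm behind the grasp point. The pads swing forward as they close: fully open they stand 13 mm farther back than shut.
Start: joints at [1.302, 0.507, -0.238, 1.5, 0.126, 1.149, -0.155], TCP at [0.228, -0.582, 0.231] pointing down, gripper open.
Joint ranges: [-3.08, 3.08], [-0.24, 2.05], [-1.43, 1.35], [0, 2.5], [-1.52, 4.66], [0.17, 1.96], [-2.89, 2.89]. Speed limits (rad/s): [2.39, 2.39, 3.14, 3.14, 3.14, 3.14, 3.14].

### API

Orientations are given as a unit quaternion [w, x, y, z].
In Python, from station import ctrl, get_state, vision, ticket, models gives the robot as it stands. Calls block until the motion is done:
- ctrl.movep(position, orientation): joint-space move of the TCP to a pose.
- ctrl.movel(position, frame=None, max_speed=0.15): straight line of the TCP; frame=None keeps the orientation; max_speed is the mean speed in m/s.
- ctrl.set_joints(angles): joint-space move.
- ctrl.ungrasp() and ctrl.close_gripper(force=None): open the fingers fully, or close them until they stop; force is the grip in N (None keeps the last).
- ctrl.pause(seconds).
- ctrl.ik(position, orientation): joint angles nearest the present ones, or None.
- get_state(): the state.
- vision.grab_frame(name): name is "scene" or "top" or "wrist"; returns (picture, depth): 480x640x3 uint8, blue, green, red; 480x640 float32, m along the optical axis (not along the pixel's ray), 0 where there is no reading.
- vision.camera_info(name): a dict with "mtx" (3x3 intrinsics, pixels), "R" (3x3) and "t" (3): a world point X has camera coordinates R X + t; the wrist camera has in their place "hand_eye" (4x4, takes a point from camera to tool coordinates, whose origin is the TCP and whose axes are the flange's). Camera axes: x right, y down, z forward; pixel columns grow to the right and rows downward; lengths in m; the calibration is good to about 2 mm. A picture is of the moment at which its call begins: read the wrist's pose just before it. camera_info takes no time and is no camera call.
A pose or a line that the arm cannot do raises ctrl.Unreachable and nothing moves.
- ticket.close_job(): hands the job in, once; it reports no verdict.
Trained networks look in the newest picture that a camera, given by its name, has taken for a name from the list of things; names that differ only in an ending like _2 or _b are one class to them, and where a whole thing is asked for, a point or a joint stands for the part that bears it (a point fixed in the world has none). Each returns a list of dicts, best first, with "p" (0 to 1); they miss things now and then, are a little off and sometimes report something else, mostly with a low value. They report only what shows in the picture. A call takes as long as a camera call.
- models.recognise(camera, target): "point" ([column, row] in pixels, amid what is visible of it).
- models.masks_of(camera, target): "mask" (480x640 bool, what is visible of it) and "point" ([column, row] in pixels, amid what is visible of it).
The state is a dict: "time": time; "qpos": joint angles; "qd": joint speeds; "tau": joint torques, N m; "tcp_pos": TCP position; "eef_rot": TCP orientation; "contact_force": force on the tool from outside, world axes, zero at the start; "wrist_torque": the same for the moment, N m; "width": finger opening in m.
Only numpy, scipy, OpenCV 4.12 (cv2) and the standard library are available. Lean on these libraries where they do the work, as an engineer would, in place of code of your own. Each camera call takes 0.05 s, during which the arm holds its last target.

## Working session

There is one attempt and no reset: what is moved stays moved. The work goes in short steps, each a Python script; the robot and the scene stay as the last script left them, time stands still between calls to the robot, and variables do not carry over. Pictures are saved under pics/ and viewed, and the job is handed in when it is done.

```bash
ls; mkdir -p pics
python3 - <<'E'
from station import ctrl,get_state,vision,models
import cv2,numpy as np
s=get_state();print(s['time'],s['tcp_pos'],s['eef_rot'],s['width'],ctrl.pinch_z)
for c in ['scene','top']:
    im,d=vision.grab_frame(c);cv2.imwrite(f'pics/{c}0.png',im);np.savez(f'{c}0.npz',im=im,d=d)
    i=vision.camera_info(c);print(c,i)
    for r in models.masks_of(c,'blue_grip')[:2]:print(r['p'],r['point'],r['mask'].sum())
E
```

```text
pics
0.0 [ 0.22791766 -0.58141387  0.23044838] [-8.60305656e-04  9.82589754e-01  1.85786421e-01 -2.04520124e-04] 0.08531282857156564 -0.0187
scene {'mtx': array([[436.61217824,   0.        , 319.06200429],
       [  0.        , 436.61217824, 239.97031421],
       [  0.        ,   0.        ,   1.        ]]), 'R': array([[-0.82485149,  0.56532616,  0.00513279],
       [ 0.48218918,  0.70823049, -0.51565799],
       [-0.29515015, -0.42286628, -0.85677914]]), 't': array([ 0.42864446, -0.22522573,  0.91779182])}
0.62 [404.4, 368.6] 1056
top {'mtx': array([[513.84447407,   0.        , 317.58984306],
       [  0.        , 513.84447407, 240.33503151],
       [  0.        ,   0.        ,   1.        ]]), 'R': array([[ 0.0136466 , -0.99939116, -0.03211054],
       [-0.99321656, -0.00983962, -0.11586221],
       [ 0.11547571,  0.03347385, -0.99274612]]), 't': array([0.01326122, 0.53756726, 0.82550749])}
0.93 [183.5, 231.2] 739
```

View pics/scene0.png

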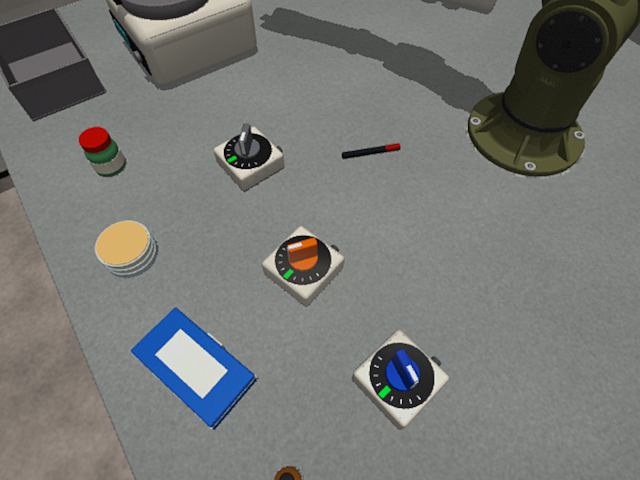

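View pics/top0.png

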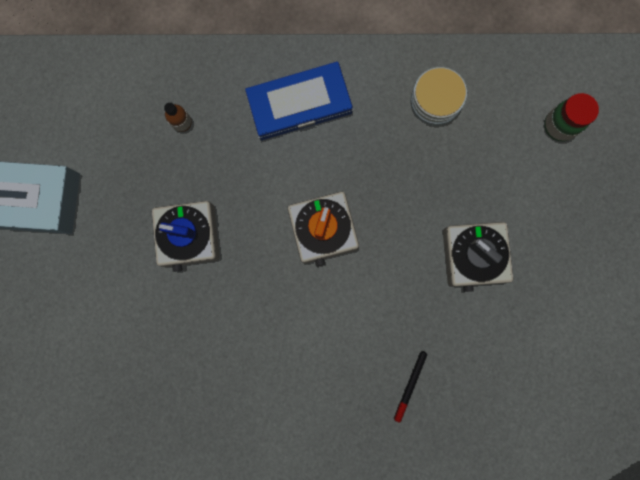

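The top view shows the blue knob at about (182,231), its pointer at (165,228) and its green mark at (180,211). Orange is at (323,225) and grey at (485,252). Next I turn these pixels into positions.

```bash
cat > h.py <<'E'
import cv2,numpy as np
def onplane(uv,K,R,t,z):
    uv=np.atleast_2d(np.float64(uv)); r=np.c_[uv,np.ones(len(uv))]@np.linalg.inv(K).T
    C=-R.T@t; w=r@R
    return C+w*((z-C[2])/w[:,2])[:,None]
def analyse(im,d,K,R,t,ctr,rad):
    hsv=cv2.cvtColor(im,cv2.COLOR_BGR2HSV).astype(int);h,s,v=hsv[...,0],hsv[...,1],hsv[...,2]
    yy,xx=np.mgrid[:480,:640];roi=np.hypot(xx-ctr[0],yy-ctr[1])<rad
    out={}
    cam={'green':(roi&(h>45)&(h<80)&(s>120)&(v>90),.044),'blue':(roi&(h>100)&(h<130)&(s>120)&(v>50),None),
      'white':(roi&(s<110)&(v>150),.091)}
    for n,(m,z) in cam.items():
        uv=np.c_[xx[m],yy[m]].astype(float)
        dd=d[m];ok=dd>0
        r=np.c_[uv,np.ones(len(uv))]@np.linalg.inv(K).T
        X=(r*dd[:,None]-t)@R
        out[n]=(uv,X[ok],onplane(uv,K,R,t,z) if z else None)
    return out
E
python3 - <<'E'
from station import vision
from h import *
for c,ctr,rg in [('top',(182,231),40),('scene',(402,372),55)]:
    z=np.load(f'{c}0.npz');i=vision.camera_info(c);K,R,t=i['mtx'],i['R'],i['t']
    o=analyse(z['im'],z['d'],K,R,t,ctr,rg)
    g=o['green'];print(c,'green',len(g[0]),g[1].mean(0),g[2].mean(0))
    b=o['blue'][1];print('blue z',np.percentile(b[:,2],[5,50,95]))
    bb=b[b[:,2]>.075];print('bar n',len(bb),bb.mean(0))
    w=o['white'];k=w[1][:,2]>.075;print('white hi',k.sum(),w[1][k].mean(0))
    f=b[np.abs(b[:,2]-.052)<.006];print('flange',len(f),f.mean(0))
    al=np.r_[bb,w[1][k]]
    mu=al.mean(0);_,_,V=np.linalg.svd((al-mu)[:,:2]);print('all bar',mu,'axis',V[0],np.ptp(al[:,:2]@V[0]))
    e=((al-mu)[:,:2]@V[0]);print('mid',mu[:2]+V[0]*(e.max()+e.min())/2)
E
```

```text
top green 50 [0.58199184 0.24929245 0.04509248] [0.58218044 0.24963049 0.044     ]
blue z [0.04729916 0.05441919 0.09354446]
bar n 204 [0.54488365 0.23922178 0.09117265]
white hi 18 [0.54910327 0.25576436 0.0933639 ]
flange 384 [0.54528826 0.24361798 0.05322388]
all bar [0.54522578 0.24056307 0.09135032] axis [-0.1471412 -0.9891155] 0.04537310962678831
mid [0.54568691 0.2436629 ]
scene green 90 [0.58194305 0.24915402 0.04443798] [0.58183569 0.24911383 0.044     ]
blue z [0.04952703 0.0612103  0.09280678]
bar n 371 [0.5482252  0.24233662 0.08879543]
white hi 95 [0.54901532 0.25648796 0.09245651]
flange 413 [0.55564803 0.24384536 0.05305812]
all bar [0.54838628 0.24522155 0.08954178] axis [0.1768588  0.98423623] 0.04615501508020359
mid [0.54828884 0.2446793 ]
```

```bash
cat >> h.py <<'E'
from scipy.spatial.transform import Rotation as Rn
def quat(az):  # tool down, tool y (jaw dir) at azimuth az
    y=np.array([np.cos(az),np.sin(az),0]);z=np.array([0,0,-1.]);x=np.cross(y,z)
    return Rn.from_matrix(np.c_[x,y,z]).as_quat(scalar_first=True)
E
python3 - <<'E'
from station import vision,ctrl,get_state
from h import *
np.set_printoptions(precision=3,suppress=True)
print(vision.camera_info('wrist'))
print(get_state()['qpos'])
p0=1.41
for flip in (-1,1):
  for da in np.linspace(.2,-1.45,8):
    for h in (.0583,.2):
      q=ctrl.ik([.547,.244,h],quat(p0+da+flip*np.pi/2)); print(flip,round(da,2),h,q)
E
```

```text
{'mtx': array([[377.654,   0.   , 317.933],
       [  0.   , 377.654, 242.38 ],
       [  0.   ,   0.   ,   1.   ]]), 'hand_eye': array([[-0.   , -0.959, -0.283,  0.072],
       [ 1.   , -0.   , -0.   , -0.   ],
       [ 0.   , -0.283,  0.959, -0.143],
       [ 0.   ,  0.   ,  0.   ,  1.   ]])}
[ 1.303  0.508 -0.238  1.501  0.126  1.149 -0.155]
-1 0.2 0.0583 [-0.017  0.745 -0.746  1.774  0.638  0.882 -1.015]
-1 0.2 0.2 [ 0.21   0.761 -1.264  1.613  0.743  1.33  -1.125]
-1 -0.04 0.0583 [-0.02   0.743 -0.74   1.774  0.634  0.879 -1.247]
-1 -0.04 0.2 [ 0.21   0.761 -1.264  1.613  0.744  1.33  -1.361]
-1 -0.27 0.0583 [-0.04   0.732 -0.704  1.774  0.605  0.864 -1.457]
-1 -0.27 0.2 [ 0.177  0.71  -1.158  1.613  0.675  1.273 -1.533]
-1 -0.51 0.0583 [-0.072  0.717 -0.645  1.774  0.559  0.841 -1.65 ]
-1 -0.51 0.2 [ 0.133  0.661 -1.041  1.614  0.599  1.22  -1.698]
-1 -0.74 0.0583 [-0.109  0.702 -0.579  1.775  0.505  0.818 -1.837]
-1 -0.74 0.2 [ 0.088  0.623 -0.937  1.614  0.534  1.181 -1.872]
-1 -0.98 0.0583 [-0.146  0.688 -0.513  1.775  0.451  0.797 -2.023]
-1 -0.98 0.2 [ 0.047  0.597 -0.853 
[... 618 characters left out ...]
 0.2 [ 0.199  0.742 -1.226  1.613  0.718  1.308  1.568]
1 -0.51 0.0583 [ 0.185  0.953 -1.227  1.771  0.982  1.176  1.12 ]
1 -0.51 0.2 [ 0.199  0.742 -1.226  1.613  0.718  1.308  1.333]
1 -0.74 0.0583 [ 0.185  0.953 -1.227  1.771  0.982  1.176  0.884]
1 -0.74 0.2 [ 0.199  0.742 -1.226  1.613  0.718  1.308  1.097]
1 -0.98 0.0583 [ 0.185  0.953 -1.227  1.771  0.982  1.176  0.649]
1 -0.98 0.2 [ 0.199  0.742 -1.226  1.613  0.718  1.308  0.861]
1 -1.21 0.0583 [ 0.03   0.775 -0.839  1.773  0.709  0.925  0.648]
1 -1.21 0.2 [ 0.227  0.797 -1.332  1.613  0.789  1.372  0.561]
1 -1.45 0.0583 [ 0.024  0.771 -0.827  1.773  0.701  0.92   0.42 ]
1 -1.45 0.2 [ 0.228  0.799 -1.335  1.613  0.79   1.373  0.324]
```

Run:
```python
from station import vision,ctrl,get_state
from h import *
np.set_printoptions(precision=4,suppress=True)
az=1.41+np.pi/2
c=np.array([.547,.244])
ctrl.movep([.45,-.2,.3],quat(2.2)); print(get_state()['time'])
# offset so that the camera sees the knob
ctrl.movep([*c,.22],quat(az))
s=get_state();print(s['time'],s['qpos'],s['tcp_pos'])
im,d=vision.grab_frame('wrist');cv2.imwrite('pics/w1.png',im)
H=np.eye(4);H[:3,:3]=Rn.from_quat(s['eef_rot'],scalar_first=True).as_matrix();H[:3,3]=s['tcp_pos']
i=vision.camera_info('wrist');T=np.linalg.inv(H@i['hand_eye']);K,R,t=i['mtx'],T[:3,:3],T[:3,3]
np.savez('w1.npz',im=im,d=d,K=K,R=R,t=t)
p=K@(R@np.array([*c,.08])+t);p=p[:2]/p[2];print('proj',p)
o=analyse(im,d,K,R,t,p,130)
g=o['green'];print('green',len(g[0]),g[1].mean(0) if len(g[1]) else None,g[2].mean(0))
b=o['blue'][1];w=o['white'][1];w=w[w[:,2]>.075];al=np.r_[b[b[:,2]>.08],w];print('n',len(al),len(w),w.mean(0))
al=al[al[:,2]>.086]
mu=al.mean(0);(cx,cy),sz,an=cv2.minAreaRect(al[:,:2].astype(np.float32)*1000);print((cx,cy),sz,an,mu)
f=b[np.abs(b[:,2]-.052)<.004];print('flange',len(f),f.mean(0))
```

```text
2.125
3.8167 [ 0.1689  0.6734 -1.1268  1.5834  0.6271  1.29    1.9243] [0.5478 0.2425 0.22  ]
proj [319.2476 230.0114]
green 198 [0.5818 0.2486 0.0436] [0.5818 0.2485 0.044 ]
n 830 24 [0.5508 0.2648 0.0911]
(547.142578125, 243.94439697265625) (46.81638717651367, 13.693629264831543) 80.31031036376953 [0.5462 0.2381 0.0905]
flange 1433 [0.5469 0.2419 0.052 ]
```

View pics/w1.png

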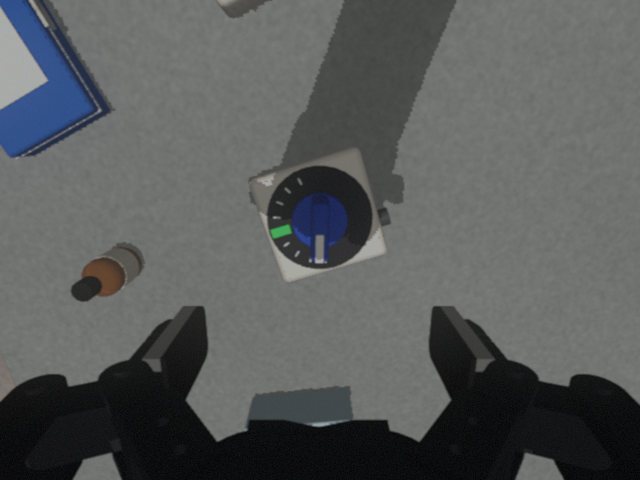

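The wrist view shows the bar at (319,230), pointing towards (319,262), and the green mark at (281,231). The bar measures 46.8 x 13.7 mm with its centre at (0.5471, 0.2440), pointing at 80.3°. The mark is at about 7.5°, so the turn is about 1.27 rad. I'll grasp and turn.

Run:
```python
from station import vision,ctrl,get_state
from h import *
np.set_printoptions(precision=4,suppress=True)
az=np.radians(80.3+90);c=[.5471,.2440]
def st(n):
    s=get_state();y=Rn.from_quat(s['eef_rot'],scalar_first=True).as_matrix()[:,1]
    print(n,s['time'],s['tcp_pos'],'jaw',np.degrees(np.arctan2(y[1],y[0])),'w',s['width'],'F',s['contact_force'],s['wrist_torque'][2]);return s
ctrl.movep([*c,.13],quat(az));st('above')
ctrl.movel([*c,.060],max_speed=.06);st('down')
ctrl.close_gripper(force=40);s=st('grip')
q=np.array(s['qpos'])
if abs(s['width']-.014)<.004:
    for k in range(3):
        q[6]-=np.radians(72.7)/3;ctrl.set_joints(q);st('turn')
    ctrl.pause(.3)
for cam in('top','scene'):
    im,d=vision.grab_frame(cam);cv2.imwrite(f'pics/{cam}1.png',im)
im,d=vision.grab_frame('wrist');cv2.imwrite('pics/w2.png',im)
```

```text
above 4.3167 [0.5474 0.2436 0.1305] jaw 170.2539807548712 w 0.08545266107088617 F [0.1227 0.4546 1.4379] -0.032674010277566806
down 5.6333 [0.5473 0.2442 0.0604] jaw 170.300480322973 w 0.08540790653065973 F [-0.1728  0.2079 -0.2267] -0.05865004719362976
grip 6.2833 [0.547  0.244  0.0601] jaw 170.30212762129227 w 0.013345804519932116 F [-1.3959 -0.9627  1.9969] 0.0034571009519432146
turn 6.7667 [0.5471 0.244  0.0601] jaw 146.27090742558357 w 0.013188526962001542 F [-0.7919  0.5202  1.1532] -0.12171996125680895
turn 7.25 [0.5471 0.2439 0.0601] jaw 122.13496830748603 w 0.013234924405931697 F [ 0.412  -0.2939  1.85  ] -0.08995622291509535
turn 7.7333 [0.5471 0.2438 0.0601] jaw 97.93220168533713 w 0.01338236664114282 F [-0.6525  0.1198  1.0085] -0.04988859956860481
```

View pics/w2.png

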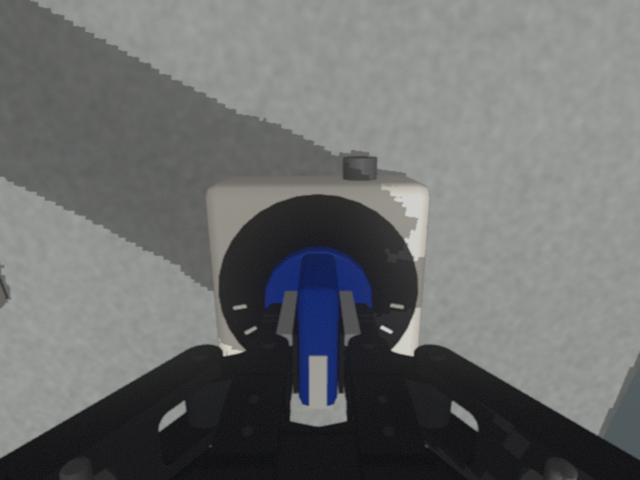

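View pics/scene1.png

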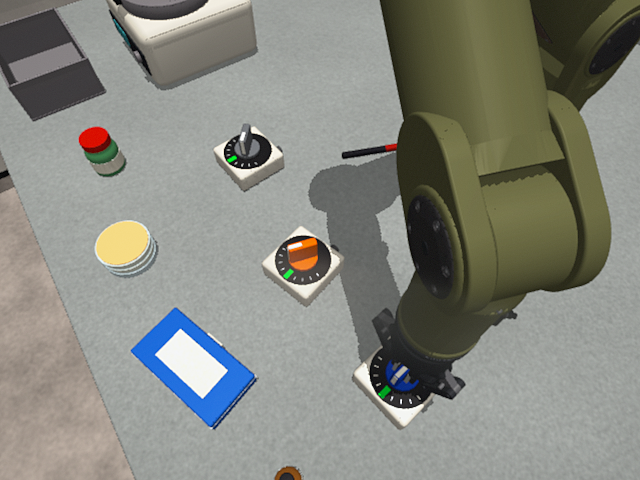

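The wrist view shows the bar square to the box, with the dial ticks symmetric about it, so it sits at the mark. In the scene view the bar points to the green mark at (384,392). Now I pull.

Run:
```python
from station import vision,ctrl,get_state
from h import *
np.set_printoptions(precision=4,suppress=True)
def st(n):
    s=get_state();print(n,s['time'],s['tcp_pos'],'w',s['width'],'F',s['contact_force']);return s
p=np.array(get_state()['tcp_pos'])
for dz in (.01,.0205):
    ctrl.movel(p+[0,0,dz],max_speed=.03);st('pull')
ctrl.pause(.4);st('hold')
im,d=vision.grab_frame('scene');cv2.imwrite('pics/scene2.png',im)
i=vision.camera_info('scene')
o=analyse(im,d,i['mtx'],i['R'],i['t'],(402,365),50);b=o['blue'][1];w=o['white'][1]
print(np.percentile(b[:,2],[50,90,98]),np.percentile(w[:,2],[80,95]))
cv2.imwrite('pics/s2z.png',cv2.resize(im[300:440,330:490],None,fx=4,fy=4))
```

```text
pull 8.6667 [0.5471 0.2439 0.0706] w 0.013357061733209177 F [ 0.1721 -2.0027  2.0945]
pull 9.1667 [0.547  0.2438 0.0803] w 0.01346564252715096 F [ 1.1386  1.3435 -9.0292]
hold 9.5667 [0.547  0.2438 0.0803] w 0.013538095151854309 F [  2.09     1.6748 -12.2968]
[0.0736 0.1113 0.1129] [0.0438 0.1124]
```

View pics/s2z.png

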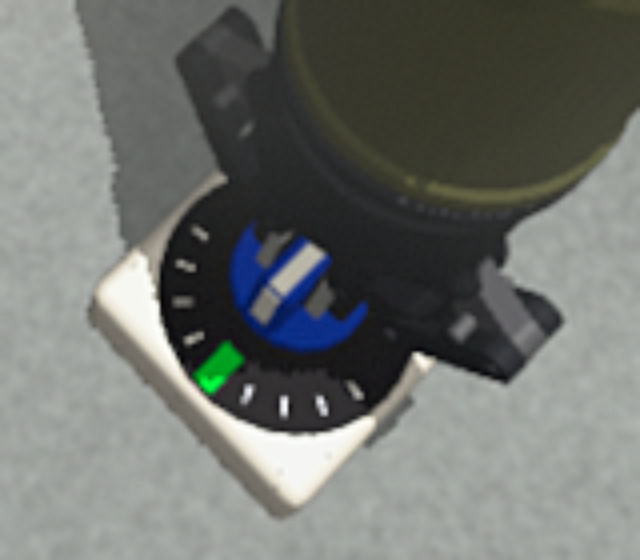

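The knob top is at about 111 mm and the force is about 12 N down, so it has reached the stop. I'll release, retreat and check.

Run:
```python
from station import vision,ctrl,get_state
from h import *
np.set_printoptions(precision=4,suppress=True)
ctrl.ungrasp();p=np.array(get_state()['tcp_pos'])
ctrl.movel(p+[0,0,.15],max_speed=.12);ctrl.pause(.3)
s=get_state();print(s['time'],s['tcp_pos'],s['width'],s['contact_force'])
im,d=vision.grab_frame('wrist');cv2.imwrite('pics/w3.png',im)
H=np.eye(4);H[:3,:3]=Rn.from_quat(s['eef_rot'],scalar_first=True).as_matrix();H[:3,3]=s['tcp_pos']
i=vision.camera_info('wrist');T=np.linalg.inv(H@i['hand_eye']);K,R,t=i['mtx'],T[:3,:3],T[:3,3]
p=K@(R@np.array([.547,.244,.1])+t);p=p[:2]/p[2]
o=analyse(im,d,K,R,t,p,130)
g=o['green'][1].mean(0);b=o['blue'][1];w=o['white'][1];w=w[w[:,2]>.1];al=np.r_[b,w];al=al[al[:,2]>.1]
r=cv2.minAreaRect(al[:,:2].astype(np.float32)*1000);print('bar',r,'top z',np.median(al[:,2]),'ptr',w.mean(0),'green',g)
print('green az',np.degrees(np.arctan2(*(g[:2]-np.array(r[0])/1000)[::-1])))
im,d=vision.grab_frame('scene');cv2.imwrite('pics/scene3.png',im)
```

```text
12.0083 [0.5471 0.2438 0.2304] 0.0851671122509662 [-0.5315 -0.7565  0.2459]
bar ((545.576171875, 243.2742156982422), (43.94944763183594, 13.953091621398926), 7.7666401863098145) top z 0.1106707350662676 ptr [nan nan nan] green [nan nan nan]
green az nan<stdin>:12: RuntimeWarning: Mean of empty slice.
  ret = um.true_divide(
<stdin>:13: RuntimeWarning: Mean of empty slice.
```

View pics/w3.png

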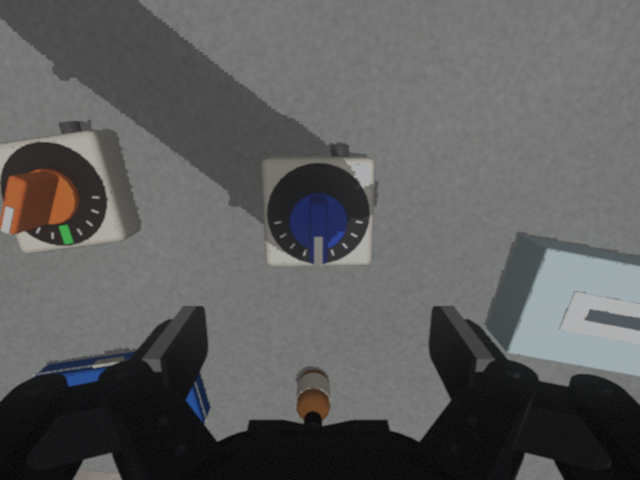

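View pics/scene3.png

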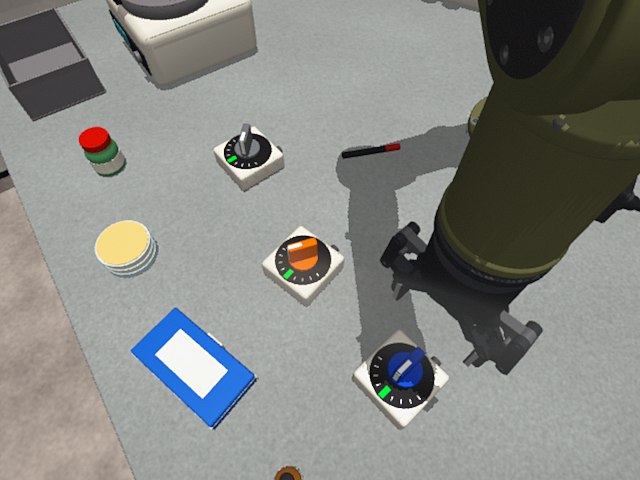

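The wrist view shows the pointer at (318,250), square to the box. It hides the green mark, with the ticks symmetric either side. The bar is at 7.8° against about 7.5° for the mark, and its top is at 110.7 mm, so it is out about 20 mm. The orange and grey knobs look the same as at the start.

```bash
python3 -c "
from station import ticket
print(ticket.close_job())"
```

```text
the job is handed in; nothing more can be done
None
```

I turned the blue knob about 1.26 rad clockwise to the green mark, pulled it up to its stop, let go and backed the gripper off 150 mm. I handed the job in at about 12 s of the 32 s allowed; no verdict is reported.

- **Angle:** after release the bar points at 7.8°. The mark measured about 7.5° before the turn (7.5° to 9° across the cameras), so the error is well under the 11° allowed.
- **Pull:** the bar's top stands at 110.7 mm against 91 mm at the start, so the knob is out about 20 mm. The stop was felt as about 12 N during the pull.
- **Other knobs:** the orange and grey knobs look unchanged in the scene picture; I did not measure them.
- **Failed check:** in the last wrist picture the pulled-out pointer hid the green mark, so my direct comparison of the two returned nothing. Instead I relied on the earlier measurement of the mark and on the dial ticks, which look symmetric either side of the pointer.

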